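Free the carousel's rim drive and hold the tensioner back

ROBOT

A 7-joint arm with a two-finger parallel gripper is mounted at the origin on the work surface. World frame = base frame: x ahead of the robot, y to its left, z up, the work surface at z = 0. Lengths are in m, angles in rad, forces in N, time in s.
With the tool pointing down it reaches from about 0.4 to 0.85 m from the base axis. Payload 10.4 kg.
Tool frame: the origin (TCP) lies at the very end of the fingers, on their centre line; the grasp point (between the pads) lies 19 mm behind it; z points along the fingers, y is the line along which they close (so a half turn about z gives the same grasp; the last joint's range is limited). The gripper opens to 87 mm and grips with 3 to 60 N. Pads are 19 mm wide; open, the fingers measure 117 mm over their backs; the gripper's body (75 mm by 190 mm) begins 51 mm behind the grasp point.
Start: joints at [1.158, 0.332, -0.065, 1.46, 0.022, 1.35, -0.088], TCP at [0.238, -0.578, 0.223] pointing down, gripper open.
Joint ranges: [-2.6, 2.6], [-0.5, 2.12], [-1.47, 1.34], [0.16, 2.42], [-1.27, 4.41], [0.06, 2.06], [-2.6, 2.6]. Speed limits (rad/s): [2.22, 2.22, 2.79, 2.79, 3.14, 3.14, 3.14].

INTERFACE

Orientations are given as a unit quaternion [x, y, z, w].
In Python, from bench import r gives the robot as it stands.
- The arm moves only by the tool creep_tool, called in YAML: its name, and indented under it one key for each argument. Schema: {"type":"object","properties":{"steps":{"type":"array","items":{"type":"array","prefixItems":[{"type":"array","items":{"type":"number"},"minItems":3,"maxItems":3},{"type":"number"},{"type":"number"}],"minItems":3,"maxItems":3},"minItems":1,"maxItems":12},"squeeze":{"type":"number"},"only":{"type":"string"},"quiet":{"type":"boolean"},"lines":{"type":"string"}},"required":["steps"],"additionalProperties":false}. steps is a list of rows, 1 to 12 of them, each written [[dx, dy, dz], turn, opening]: dx, dy, dz in fractions of the full range, 1 being 0.5 m, then a turn about the tool's z in shares of 180 degrees (1.0 is 180 degrees), then the finger opening in m; each row is the pose to reach, as a shift and turn from the pose commanded when the call began, along the tool's axes at that moment; what a row does not reach only later rows make up. A row lasts 1/10 s, in which the tool goes at most 0.05 m and 0.15 rad, less where a joint would pass 70% of its speed; a pose out of reach is approached as far as the arm can. The fingers move at their own pace and stop on an object; squeeze is the grip in N (left out, the last holds). Time passes only in rows, so rows that do not move let the fingers close. The tool returns the time, the measured TCP pose, the force, the opening and the grip force at its end. only (a regular expression) keeps the lines of the reply that match it, lines (a string "A,B") keeps lines A to B, and quiet returns only ok. A shift or turn number past 1, either way, is cut back to 1. Input that does not fit is refused with a message, and nothing moves.
- r.read_state(): the state, without advancing time (a new reading comes with each control period).
- r.camera(name): name is "scene" or "top"; returns a dict with "img" (420x560x3 uint8, red, green, blue), "fx", "fy", "cx", "cy" (pixels), "pose" (4x4, takes a point from camera to world coordinates). Camera axes: x right, y down, z forward; pixel columns grow to the right and rows downward; lengths in m; the calibration is good to about 2 mm. A picture is of the moment at which its call begins. There is no depth.
- r.close_job(): hands the job in; it is judged then, once.
Trained networks look in the newest picture that a camera, given by its name, has taken for a name from the list of things; names that differ only in an ending like _2 or _b are one class to them, and where a whole thing is asked for, a point or a joint stands for the part that bears it (a point fixed in the world has none). Each returns a list of dicts, best first, with "p" (0 to 1); they miss things now and then, are a little off and sometimes report something else, mostly with a low value. They report only what shows in the picture. A call takes as long as a camera call. They do not tell look-alikes from the thing itself.
- r.recognise(camera, label): "position" ([column, row] as shares, 0 to 1, of the picture: columns of its width, rows of its height, amid what is visible of it).
- r.regions_of(camera, label): "pixels" (420x560 bool, what is visible of it) and "position" ([column, row] as shares, 0 to 1, of the picture: columns of its width, rows of its height, amid what is visible of it).
The state is a dict: "time": time; "joint_positions": joint angles; "joint_vel": joint speeds; "joint_torque": joint torques, N m; "ee_pos": TCP position; "eef_rot": TCP orientation; "ft_force": force on the tool from outside, world axes, zero at the start; "torque": the same for the moment, N m; "width": finger opening in m; "grip_force": force on a finger pad.
Only numpy, scipy, OpenCV 4.12 (cv2) and the standard library are available. Lean on these libraries where they do the work, as an engineer would, in place of code of your own. Each camera call takes 0.05 s, during which the arm holds its last target. There are 200 camera calls.

TASK

The idler wheel on the sprung tensioner arm must be kept off the carousel's turntable while a colleague works on it: lift the stop collar up off its post, stand it upright in the wide empty tin and let go. Then swing the arm by its paddle away from the turntable, past the ratchet click and on almost to its end stop, and finish while still holding it there, so that you and not the pawl bear the spring. Leave all other things where they are.

Things in the scene. Friction and masses are not known exactly. Their poses are not given: they have to be found in the camera images.
- carousel: Fixed low white casing with turntable and tensioner. Frame: origin on the table, x away from the robot at yaw 0, y left, z up. In mm: casing x -130..130, y -125..145, deck at z 30; turntable radius 80, centre (0, 60), top z 54; stop post 12 dia at (40, -79); arm pivot (100, -42); end-stop pin at (-67, -107), top z 68; small sprung steel pawl in the deck at (-45, -62), top z 55.
- paddle (a point): Centre of the arm's upright paddle near its free end: plate 36 mm along the bar, 8 thick, standing on the bar, top at z 118 of the carousel; the point is 190 mm from the pivot, at z 93. Push its turntable-side (+y) face towards the arm's -y, or pinch it across its thickness. Free for 30 mm on both sides above z 70.
- pivot (a point): Point on the tensioner arm's vertical hinge axis, 63 mm above the table. The arm is an aluminium bar 205 x 16 x 10 mm at z 58..68, from here towards the robot, parallel to the carousel's -x at joint 0. A rubber idler wheel, 44 mm dia, hangs under it 100 mm from the pivot (z 39..57) and rests against the turntable rim.
- tension_arm (a joint): Arm angle (rad): 0 = wheel on turntable, grows counter-clockwise from above as the paddle swings off it to -y; end stop 0.30. Blocked at about 0.13 while the collar is on its post. Climbs the pawl from about 0.02, clicks at about 0.15; let go then, it rests on the pawl at about 0.19. Spring force at the paddle 3.5 N at 0 to 9 N at 0.30, up to 3 N more while climbing.
- collar: Stop collar: grey plastic tube, 48 mm outer dia, 16 bore, 55 tall, about 0.2 kg, standing loosely over the stop post on the deck, the post 10 above it. Origin: centre of the underside, z its axis. Grip it across its diameter near the top, fingers on its carousel +x and -x sides (the arm's bar is 5 mm from its +y side). It must rise 65 to clear the post.
- post_top (a point): Centre of the top of the stop post, 95 above the table.
- tin: The wide shallow empty aluminium tin, 110 dia at the rim, 22 tall, wall 3, floor about 4 thick, standing loose on the table left of the carousel. Origin: centre of the underside.
- bulb_a: Bystander: egg-shaped glass specimen bulb with dark filling on a round foot, 56 dia x 87 tall, to the right of the carousel. Origin: centre of the underside.
- bulb_b: Bystander: the same with white filling, near bulb_a. Origin: centre of the underside.
- vial: Bystander: brown glass vial with black cap, 26 dia x 55 tall, standing on the table near the robot, between carousel and tin. Origin: centre of the underside.
- jar: Bystander: low lidded glass jar, 64 dia x 60 tall, left of the carousel; it and the tin may swap places. Origin: centre of the underside.
- cup_a: Bystander: small steel sample cup, 38 dia x 24 tall, on the turntable's far left part. Origin: centre of the underside.
- cup_b: Bystander: a second such cup, on the turntable's near left part. Origin: centre of the underside.
- brush: Bystander: wooden sample brush lying on the table close to the robot, right.
There are look-alikes about, which are no part of the job. Several things look just like the tin: the one meant starts nearest to the robot's base. What is shaped like the collar but brown is not meant.

How it is judged:
On the way, in this order (a step that is already met when the one before it is completed fails the run):
1. the collar is lifted clear of its post (z of collar in the frame of carousel above 0.097 m), for 0.1 s.
2. the collar stands upright in the tin, let go (horizontal distance between collar and tin below 0.035 m and z of collar in the frame of tin between -0.004 and 0.012 m and angle between collar's own z axis and vertical below 0.15 rad and contact force between the fingers and collar below 0.2 N), for 0.2 s.
3. the arm is pushed past its click (value of joint tension_arm above 0.215 rad and contact force between any of the fingers, the arm and tension_arm above 1.5 N), for 0.2 s.
At the end, for the whole second after the job is handed in: The collar stands let go and still in the tin (centres within 35 mm, undersides within 12 mm, tilt under 0.15 rad), and fingers or gripper hold the arm beyond 0.225 rad (on the pawl it rests at about 0.19; end stop 0.30) with over 1.5 N (all of step 2 and value of joint tension_arm above 0.225 rad and contact force between any of the fingers, the arm and tension_arm above 1.5 N and linear speed of collar below 0.02 m/s); the arm keeps its last pose, push and grip.
It fails at once if a bystander is moved more than 30 mm (distance of any of bulb_a, bulb_b, vial, jar, cup_a, cup_b, brush from where it was at the start of the episode above 0.03 m).
It also fails if it takes over 54 s, if anything falls off the work surface, if the arm or the gripper's body presses on something with over 40 N, if the wrist force passes 120 N, or if a joint passes its speed limit or range.

## Working session

There is one attempt and no reset: what is moved stays moved. The work goes in short steps, Python scripts to look and compute and a tool call to move; the robot and the scene stay as the last step left them, time stands still between calls to the robot, and variables do not carry over. Pictures are saved under pics/ and viewed, at most 10 in all, crops included, and the job is handed in when it is done.

```bash
ls; mkdir -p pics; cat > h.py <<'E'
import numpy as np, cv2
from bench import r
def proj(c,P):
    q=np.linalg.inv(c["pose"])@np.append(P,1); return np.array([c["fx"]*q[0]/q[2]+c["cx"],c["fy"]*q[1]/q[2]+c["cy"]])
def back(c,u,v,z):
    d=c["pose"][:3,:3]@np.array([(u-c["cx"])/c["fx"],(v-c["cy"])/c["fy"],1]); o=c["pose"][:3,3]
    return o+d*(z-o[2])/d[2]
E
python3 - <<'E'
from h import *
for n in("top","scene"):
    c=r.camera(n); cv2.imwrite(f"pics/{n}0.png",c["img"][...,::-1]); print(n,c["fx"],c["pose"].round(3).tolist())
    for l in("carousel","paddle","collar","tin","jar","vial","bulb_a","cup_a","brush"):
        for d in r.recognise(n,l):
            u,v=d["position"][0]*560,d["position"][1]*420
            print(l,round(d["p"],2),round(u),round(v),back(c,u,v,0.03).round(3))
print(r.read_state())
E
```

```text
pics
top 384.4400927168856 [[0.016, -0.985, 0.171, 0.321], [-1.0, -0.019, -0.021, 0.027], [0.024, -0.17, -0.985, 1.284], [0.0, 0.0, 0.0, 1.0]]
carousel 0.96 298 204 [ 0.553 -0.072  0.03 ]
paddle 0.77 316 198 [ 0.575 -0.131  0.03 ]
paddle 0.44 197 238 [0.435 0.257 0.03 ]
collar 0.76 326 186 [ 0.618 -0.167  0.03 ]
collar 0.6 362 205 [ 0.554 -0.286  0.03 ]
tin 0.97 129 212 [0.516 0.484 0.03 ]
tin 0.85 206 195 [0.579 0.233 0.03 ]
tin 0.63 161 168 [0.668 0.388 0.03 ]
jar 0.53 197 241 [0.426 0.255 0.03 ]
jar 0.51 273 190 [0.599 0.011 0.03 ]
vial 0.51 224 253 [0.389 0.167 0.03 ]
bulb_a 0.78 402 184 [ 0.629 -0.424  0.03 ]
bulb_a 0.64 408 226 [ 0.487 -0.437  0.03 ]
cup_a 0.66 275 204 [0.552 0.004 0.03 ]
cup_a 0.53 273 188 [0.607 0.013 0.03 ]
brush 0.85 379 262 [ 0.367 -0.335  0.03 ]
scene 425.68989517349024 [[-0.133, 0.644, -0.753, 1.309], [0.991, 0.099, -0.09, 0.127], [0.017, -0.758, -0.652, 0.756], [0.0, 0.0, 0.0, 1.0]]
carousel 0.83 237 247 [ 0.607 -0.06   0.03 ]
paddle 0.75 214 226 [ 0.542 -0.135  0.03 ]
paddle 0.32 105 199 [ 0.479 -0.452  0.03 ]
collar 0.91 194 232 [ 0.569 -0.178  0.03 ]
[... 525 characters left out ...]
oint_positions': array([ 1.15843048,  0.33223816, -0.06466632,  1.46008241,  0.02158432,
        1.34989638, -0.08847201]), 'joint_vel': array([ 0.00150946, -0.00213616, -0.0003513 , -0.00053868, -0.00033745,
       -0.00073142, -0.00016186]), 'joint_torque': array([ 1.41301125e-04, -6.23051262e+01,  2.45400454e-02, -3.90121937e+01,
       -6.10286440e-02,  3.15773359e-02,  5.56198245e-05]), 'ee_pos': array([ 0.23749747, -0.57814988,  0.22256   ]), 'eef_rot': array([9.81070774e-01, 1.93649515e-01, 1.86038000e-05, 3.11244675e-05]), 'ft_force': array([-0.24889511, -0.0746925 , -0.18046361]), 'torque': array([0.01487786, 0.04685623, 0.02478121]), 'grip_force': 0.0, 'width': 0.08694489091441156}
```

```bash
python3 - <<'E'
from h import *
a=cv2.imread("pics/top0.png")[140:290,100:300+0]
for n,(v0,v1,u0,u1) in {"top":(140,290,230,430),"scene":(150,300,100,300)}.items():
    a=cv2.imread(f"pics/{n}0.png")[v0:v1,u0:u1]; cv2.imwrite(f"pics/{n}1.png",cv2.resize(a,None,fx=4,fy=4,interpolation=2))
E
```

```text
(no output)
```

View pics/top0.png

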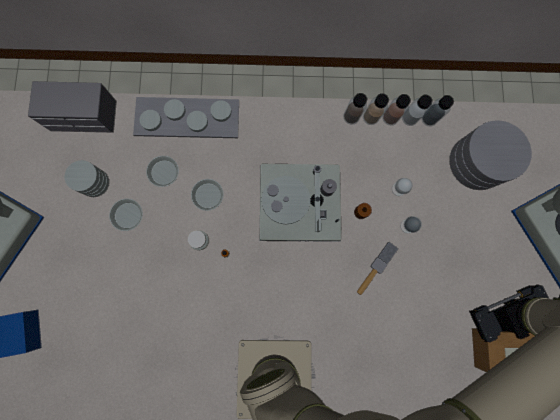

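View pics/top1.png

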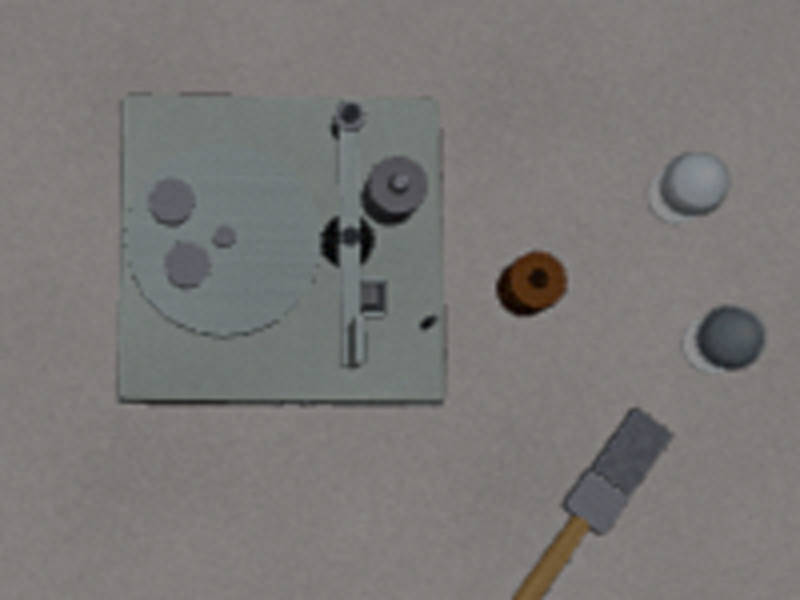

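View pics/scene1.png

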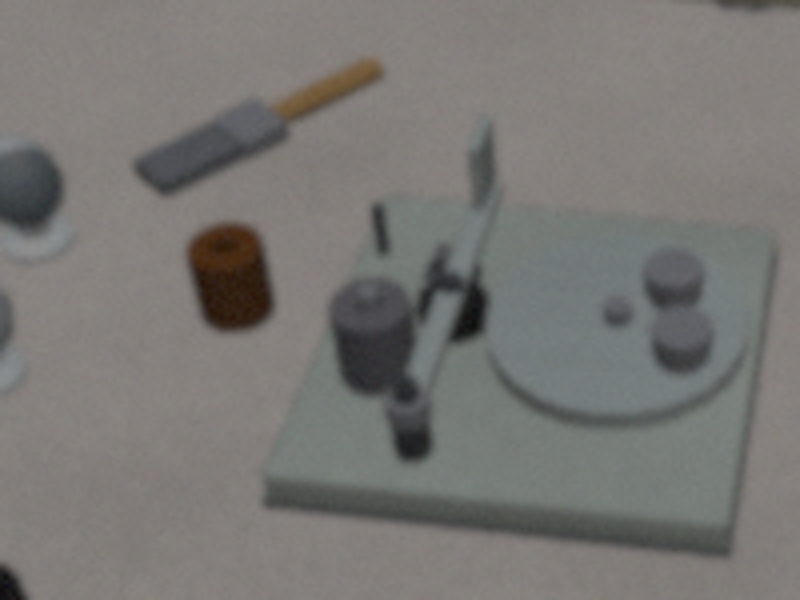

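```bash
cat > m.py <<'E'
from h import *
from scipy.optimize import least_squares
C={n:r.camera(n) for n in("top","scene")}
K=[(130,145,30),(130,-125,30),(-130,-125,30),(-130,145,30),(40,-79,95)]
O={"top":[(124,96),(437,98),(443,402),(119,402),(399,182)],"scene":[(735,525),(268,484),(390,200),(776,232),(372,288)]}
off={"top":(230,140),"scene":(100,150)}
def w(p,k): 
    c,s=np.cos(p[2]),np.sin(p[2]); x,y,z=np.array(k)/1000; return np.array([p[0]+c*x-s*y,p[1]+s*x+c*y,z])
def f(p): return np.concatenate([proj(C[n],w(p,k))-np.array(o)/4-off[n] for n in C for k,o in zip(K,O[n])])
s=least_squares(f,[.55,-.07,0],loss="soft_l1"); p=s.x
print(p,f(p).round(1))
for n,k in dict(post=(40,-79,95),collar=(40,-79,85),pivot=(100,-42,63),paddle=(-90,-42,118),endpin=(-67,-107,68)).items(): print(n,w(p,k).round(4))
for n in C:
    for l in ("tin","jar","vial"):
        for d in r.regions_of(n,l):
            m=d["pixels"]; 
            if m.sum()<20: continue
            (u,v),rr,_=cv2.fitEllipse(max(cv2.findContours(m.astype(np.uint8),0,1)[0],key=len)) if m.sum()>50 else ((0,0),0,0)
            z={"tin":.018,"jar":.03,"vial":.03}[l]
            print(n,l,round(d["p"],2),m.sum(),round(u),round(v),back(C[n],u,v,z).round(4),np.round(rr))
E
python3 m.py
```

```text
[ 0.56421837 -0.08537491  0.01463252] [-2.2 -0.9 -0.7 -0.8 -0.1 -0.2 -1.6 -0.4 -1.1 -0.4 -0.3 -1.1 -1.9 -3.
 -1.5 -2.7  0.5 -2.  -0.6  0.2]
post [ 0.6054 -0.1638  0.095 ]
collar [ 0.6054 -0.1638  0.085 ]
pivot [ 0.6648 -0.1259  0.063 ]
paddle [ 0.4748 -0.1287  0.118 ]
endpin [ 0.4988 -0.1933  0.068 ]
top tin 0.89 800 207 194 [0.5839 0.2327 0.018 ] [30. 32.]
top tin 0.69 868 126 214 [0.5101 0.4972 0.018 ] [31. 34.]
top tin 0.63 828 162 171 [0.6613 0.3879 0.018 ] [31. 33.]
top jar 0.65 341 198 240 [0.4301 0.2533 0.03  ] [19. 21.]
top vial 0.52 58 225 253 [0.3885 0.1639 0.03  ] [8. 8.]
scene tin 0.94 1614 431 290 [0.6622 0.3887 0.018 ] [38. 52.]
scene tin 0.93 1219 361 257 [0.5825 0.2352 0.018 ] [34. 44.]
scene tin 0.68 575 106 199 [ 0.466  -0.4588  0.018 ] [21. 34.]
scene tin 0.63 1152 469 247 [0.5113 0.4989 0.018 ] [31. 46.]
scene jar 0.82 664 369 213 [0.4313 0.2559 0.03  ] [25. 32.]
```

Candidates. Collar: grey at top px (329,187) on the casing post, brown at (363,210), so I take the grey one. Tins: (207,194) at range 0.63 m, (126,214) at 0.71 m, (162,171) at 0.77 m, so I take (207,194). The close crop confirms the grey collar is on its post. Next I refine the fit and start the approach high.

The manual's scale: shifts go in shares of 0.5 m and turns go in shares of 180 degrees. Converting my numbers, 0.497 m is 0.994, -0.243 m is -0.486, -1.196 rad is -0.3807.

```bash
python3 - <<'E'
from h import *
from scipy.optimize import least_squares
C={n:r.camera(n) for n in("top","scene")}
def tri(o):
    return least_squares(lambda P:np.concatenate([proj(C[n],P)-o[n] for n in C]),[.6,-.15,.08])
s=tri({"top":np.array((399,182))/4+[229.6,139.6],"scene":np.array((372,288))/4+[99.6,149.6]});print("post",s.x,s.fun)
s=tri({"top":np.array((355,345))/4+[229.6,139.6],"scene":np.array((486,120))/4+[99.6,149.6]});print("paddletop~",s.x,s.fun)
for n in C:
    for d in r.regions_of(n,"collar"):
        m=d["pixels"]; u=np.argwhere(m); print(n,d["p"],u.min(0)[::-1],u.max(0)[::-1])
# synthetic collar outline extents at hypothesised centre
t=np.linspace(0,6.28,60)
def ext(n,x,y): 
    q=np.array([proj(C[n],[x+.024*np.cos(a),y+.024*np.sin(a),z]) for a in t for z in(.03,.085)]); return q.min(0).round(1),q.max(0).round(1)
for n in C: print(n,ext(n,.6054,-.1638))
E
```

```text
post [ 0.60465225 -0.16426164  0.09637707] [-0.51355427  0.11626336 -0.377117   -0.04517865]
paddletop~ [ 0.4703553  -0.12666923  0.12384363] [-0.03930407  0.00738725 -0.03251362 -0.00316103]
top 0.69 [320 178] [337 196]
top 0.61 [353 202] [372 218]
top 0.37 [259 163] [341 241]
top 0.32 [400 216] [421 232]
scene 0.82 [183 219] [203 248]
scene 0.59 [148 205] [168 232]
top (array([318.4, 178.5]), array([335.6, 196.6]))
scene (array([182.4, 218.6]), array([205.6, 249.4]))
```

creep_tool:
  steps:
    - [[0.994,-0.486,0],-0.3807,0.087]
    - [[0.994,-0.486,0],-0.3807,0.087]
    - [[0.994,-0.486,0],-0.3807,0.087]
    - [[0.994,-0.486,0],-0.3807,0.087]
    - [[0.994,-0.486,0],-0.3807,0.087]
    - [[0.994,-0.486,0],-0.3807,0.087]
    - [[0.994,-0.486,0],-0.3807,0.087]
    - [[0.994,-0.486,0],-0.3807,0.087]
    - [[0.994,-0.486,0],-0.3807,0.087]
    - [[0.994,-0.486,0],-0.3807,0.087]
    - [[0.994,-0.486,0],-0.3807,0.087]
    - [[0.994,-0.486,0],-0.3807,0.087]
  squeeze: 25

```text
time: 2.8
ee_pos: [0.6081, -0.1565, 0.2224]
eef_rot: [0.698, 0.716, 0.002, -0.001]
ft_force: [-1.7, 0.0, -0.8]
width: 0.0872
grip_force: 0.0
```

Converted, 0.09 m is 0.18, 0.05 m is 0.1.

creep_tool:
  steps:
    - [[0,0,0.1],0,0.087]
    - [[0,0,0.18],0,0.087]
    - [[0,0,0.18],0,0.087]
    - [[0,0,0.18],0,0.087]

```text
time: 3.2
ee_pos: [0.605, -0.1646, 0.1334]
eef_rot: [0.702, 0.712, -0.0, -0.0]
ft_force: [0.7, -0.4, 1.1]
width: 0.0872
grip_force: 0.0
```

```bash
python3 - <<'E'
from h import *
c=r.camera("scene"); cv2.imwrite("pics/s2.png",cv2.resize(c["img"][150:300,100:300,::-1],None,fx=4,fy=4,interpolation=2))
E
```

```text
(no output)
```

View pics/s2.png

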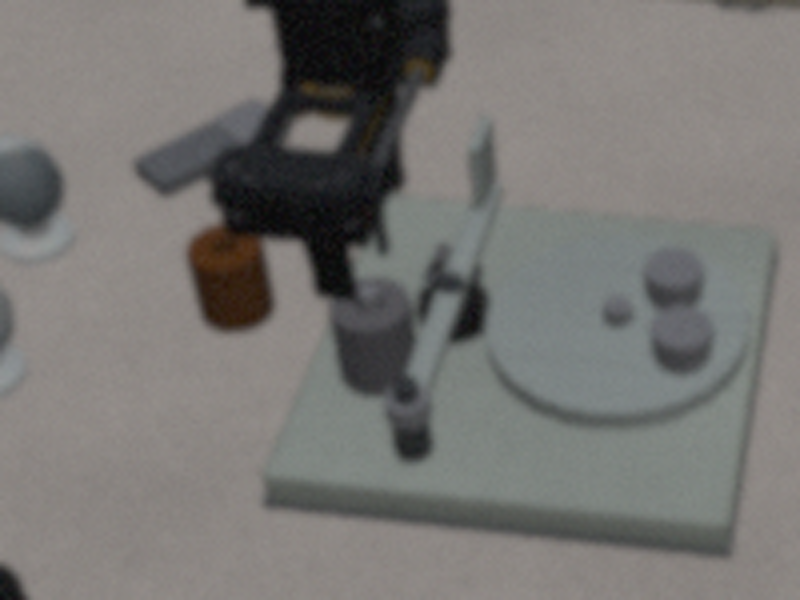

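```bash
python3 - <<'E'
from h import *
c=r.camera("scene")
for P in[(.649,-.1646,.1334),(.664,-.1646,.1334)]:
    print((proj(c,P)-[99.6,149.6])*4)
E
```

```text
[338.16663492 290.54393107]
[329.68925588 308.89202742]
```

The front fingertip (crop px ~335,292) is where the projection puts it, and the collar top sits at (372,295), so the gripper is centred. I descend and grip.

Converted, 0.073 m is 0.146, 0.04 m is 0.08.

creep_tool:
  steps:
    - [[0,0,0.08],0,0.087]
    - [[0,0,0.146],0,0.087]
    - [[0,0,0.146],0,0.087]
    - [[0,0,0.146],0,0.03]
    - [[0,0,0.146],0,0.03]
    - [[0,0,0.146],0,0.03]
    - [[0,0,0.146],0,0.03]
    - [[0,0,0.146],0,0.03]
  squeeze: 25

```text
time: 4.1
ee_pos: [0.6052, -0.1646, 0.0603]
eef_rot: [0.702, 0.712, 0.0, 0.0]
ft_force: [0.2, -0.1, 0.4]
width: 0.0551
grip_force: 0.0
```

Converted, -0.09 m is -0.18, -0.06 m is -0.12.

creep_tool:
  steps:
    - [[0,0,0],0,0.03]
    - [[0,0,0],0,0.03]
    - [[0,0,0],0,0.03]
    - [[0,0,0],0,0.03]
    - [[0,0,-0.06],0,0.03]
    - [[0,0,-0.12],0,0.03]
    - [[0,0,-0.18],0,0.03]
    - [[0,0,-0.18],0,0.03]

```text
time: 4.9
ee_pos: [0.6069, -0.1647, 0.1536]
eef_rot: [0.702, 0.712, 0.001, 0.003]
ft_force: [1.0, -0.3, -0.9]
width: 0.0468
grip_force: 25.0
```

Converted, 0.399 m is 0.798, -0.016 m is -0.032.

creep_tool:
  steps:
    - [[0,0,-0.04],0,0.03]
    - [[0.1,-0.004,-0.04],0,0.03]
    - [[0.2,-0.008,-0.04],0,0.03]
    - [[0.28,-0.012,-0.04],0,0.03]
    - [[0.36,-0.014,-0.04],0,0.03]
    - [[0.44,-0.018,-0.04],0,0.03]
    - [[0.52,-0.02,-0.04],0,0.03]
    - [[0.6,-0.024,-0.04],0,0.03]
    - [[0.68,-0.028,-0.04],0,0.03]
    - [[0.76,-0.03,-0.04],0,0.03]
    - [[0.798,-0.032,0],0,0.03]
    - [[0.798,-0.032,0],0,0.03]

```text
time: 6.1
ee_pos: [0.5798, 0.2376, 0.1459]
eef_rot: [0.7, 0.714, -0.002, -0.002]
ft_force: [0.2, 0.6, -2.0]
width: 0.0465
grip_force: 25.0
```

creep_tool:
  steps:
    - [[0,0,0.06],0,0.03]
    - [[0,0,0.12],0,0.03]
    - [[0,0,0.12],0,0.03]
    - [[0,0,0.12],0,0.03]

```text
time: 6.5
ee_pos: [0.5829, 0.2333, 0.0895]
eef_rot: [0.702, 0.712, -0.001, -0.0]
ft_force: [1.0, -0.0, -1.1]
width: 0.047
grip_force: 25.0
```

```bash
python3 - <<'E'
from h import *
c=r.camera("scene"); cv2.imwrite("pics/s3.png",cv2.resize(c["img"][160:310,270:470,::-1],None,fx=4,fy=4,interpolation=2))
print((proj(c,(.583,.234,.004))-[269.6,159.6])*4)
E
```

```text
[361.41116464 404.98855538]
```

View pics/s3.png

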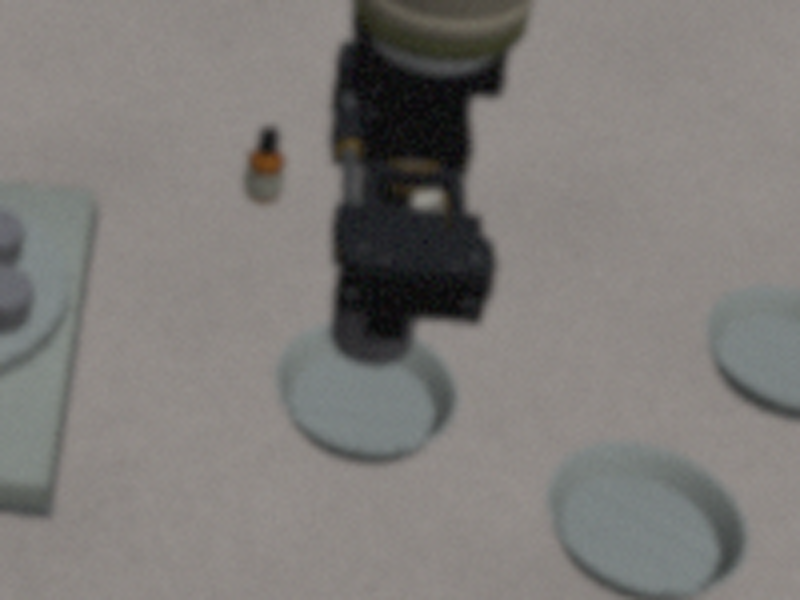

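The grey collar (bottom at about 372,350) is held upright over the chosen tin (rim centre about 367,392). I lower it.

Converted, 0.053 m is 0.106, 0.03 m is 0.06.

creep_tool:
  steps:
    - [[0,0,0.06],0,0.03]
    - [[0,0,0.09],0,0.03]
    - [[0,0,0.1],0,0.03]
    - [[0,0,0.106],0,0.03]
    - [[0,0,0.106],0,0.03]

```text
time: 7.05
ee_pos: [0.5833, 0.2344, 0.0372]
eef_rot: [0.702, 0.712, 0.0, 0.0]
ft_force: [0.8, -0.3, -1.0]
width: 0.0468
grip_force: 25.0
```

Converted, 0.003 m is 0.006, 0.002 m is 0.004.

creep_tool:
  steps:
    - [[0,0,0.004],0,0.03]
    - [[0,0,0.006],0,0.03]
    - [[0,0,0.006],0,0.03]

```text
time: 7.35
ee_pos: [0.5833, 0.2344, 0.0342]
eef_rot: [0.702, 0.712, 0.0, 0.0]
ft_force: [-0.1, -0.4, 1.6]
width: 0.0468
grip_force: 25.0
```

Converted, -0.17 m is -0.34, -0.15 m is -0.3.

creep_tool:
  steps:
    - [[0,0,0],0,0.087]
    - [[0,0,0],0,0.087]
    - [[0,0,0],0,0.087]
    - [[0,0,0],0,0.087]
    - [[0,0,0],0,0.087]
    - [[0,0,0],0,0.087]
    - [[0,0,-0.06],0,0.087]
    - [[0,0,-0.14],0,0.087]
    - [[0,0,-0.22],0,0.087]
    - [[0,0,-0.3],0,0.087]
    - [[0,0,-0.34],0,0.087]
    - [[0,0,-0.34],0,0.087]

```text
time: 8.55
ee_pos: [0.5842, 0.2351, 0.2073]
eef_rot: [0.702, 0.712, 0.003, 0.001]
ft_force: [-1.1, 0.2, 0.1]
width: 0.0868
grip_force: 0.0
```

Converted, -0.361 m is -0.722, -0.345 m is -0.69, 1.571 rad is 0.5001.

creep_tool:
  steps:
    - [[-0.08,-0.026,0],0.0477,0.028]
    - [[-0.16,-0.05,0],0.0955,0.028]
    - [[-0.24,-0.076,0],0.1432,0.028]
    - [[-0.32,-0.1,0],0.191,0.028]
    - [[-0.4,-0.126,0],0.2387,0.028]
    - [[-0.48,-0.152,0],0.2865,0.028]
    - [[-0.56,-0.176,0],0.3342,0.028]
    - [[-0.64,-0.2,0],0.382,0.028]
    - [[-0.69,-0.218,0],0.4297,0.028]
    - [[-0.722,-0.228,0],0.4775,0.028]
    - [[-0.722,-0.228,0],0.5001,0.028]
    - [[-0.722,-0.228,0],0.5001,0.028]

```text
time: 9.75
ee_pos: [0.4737, -0.1289, 0.2025]
eef_rot: [1.0, 0.006, -0.001, -0.0]
ft_force: [0.0, 0.8, 0.5]
width: 0.0281
grip_force: 0.0
```

creep_tool:
  steps:
    - [[0,0,0.06],0,0.028]
    - [[0,0,0.12],0,0.028]
    - [[0,0,0.12],0,0.028]
    - [[0,0,0.12],0,0.028]

```text
time: 10.15
ee_pos: [0.4742, -0.128, 0.1437]
eef_rot: [1.0, 0.009, -0.001, -0.0]
ft_force: [-0.0, 0.5, 0.4]
width: 0.028
grip_force: 0.0
```

```bash
python3 - <<'E'
from h import *
c=r.camera("scene"); cv2.imwrite("pics/s4.png",cv2.resize(c["img"][140:320,160:420,::-1],None,fx=3,fy=3,interpolation=2))
E
```

```text
(no output)
```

View pics/s4.png

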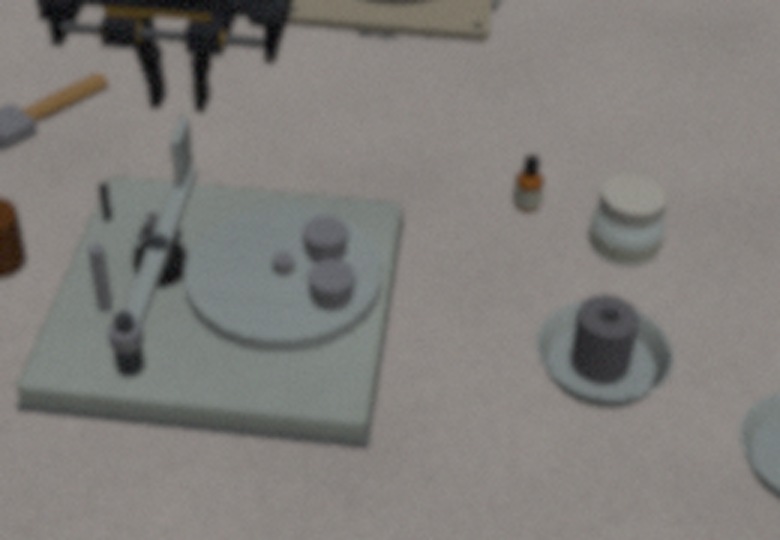

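The collar stands upright in the tin (605,340), and the post at (100,275) is bare. The fingers (155,100) and (201,103) straddle the paddle (181,145). I descend and pinch.

Converted, 0.065 m is 0.13, 0.05 m is 0.1.

creep_tool:
  steps:
    - [[0,0,0.06],0,0.028]
    - [[0,0,0.1],0,0.028]
    - [[0,0,0.13],0,0.028]
    - [[0,0,0.13],0,0.028]
  squeeze: 20

```text
time: 10.6
ee_pos: [0.4741, -0.1283, 0.0783]
eef_rot: [1.0, 0.008, -0.0, -0.0]
ft_force: [-0.1, 0.3, 0.2]
width: 0.0278
grip_force: 0.0
```

creep_tool:
  steps:
    - [[0,0,0],0,0]
    - [[0,0,0],0,0]
    - [[0,0,0],0,0]
    - [[0,0,0],0,0]
    - [[0,0,0],0,0]
  squeeze: 20

```text
time: 11.1
ee_pos: [0.4751, -0.1301, 0.0797]
eef_rot: [1.0, 0.007, 0.001, 0.001]
ft_force: [0.6, -4.2, 2.9]
width: 0.0079
grip_force: 20.0
```

Converted, 0.0507 m is 0.1014, 0.047 m is 0.094, -0.27 rad is -0.0859.

creep_tool:
  steps:
    - [[0.0004,0.019,0],-0.0159,0]
    - [[0.002,0.038,0],-0.0318,0]
    - [[0.0042,0.0568,0],-0.0477,0]
    - [[0.0076,0.0756,0],-0.0637,0]
    - [[0.0118,0.094,0],-0.0796,0]
    - [[0.0138,0.1014,0],-0.0859,0]
    - [[0.0138,0.1014,0],-0.0859,0]
    - [[0.0138,0.1014,0],-0.0859,0]
    - [[0.0138,0.1014,0],-0.0859,0]
  squeeze: 30

```text
time: 12.0
ee_pos: [0.4817, -0.1785, 0.0796]
eef_rot: [0.99, 0.142, -0.0, -0.0]
ft_force: [-6.8, 4.4, 10.6]
width: 0.0079
grip_force: 30.1
```

```bash
python3 - <<'E'
from h import *
s=r.read_state(); a=.0146; d=s["ee_pos"][:2]-[.6648,-.1259]
R=np.array([[np.cos(a),np.sin(a)],[-np.sin(a),np.cos(a)]]); q=R@d; print("theta",np.arctan2(-q[1],-q[0]),np.hypot(*q))
c=r.camera("scene"); cv2.imwrite("pics/s5.png",cv2.resize(c["img"][140:320,160:420,::-1],None,fx=3,fy=3,interpolation=2))
E
```

```text
theta 0.26491331252398465 0.1905000436633637
```

View pics/s5.png

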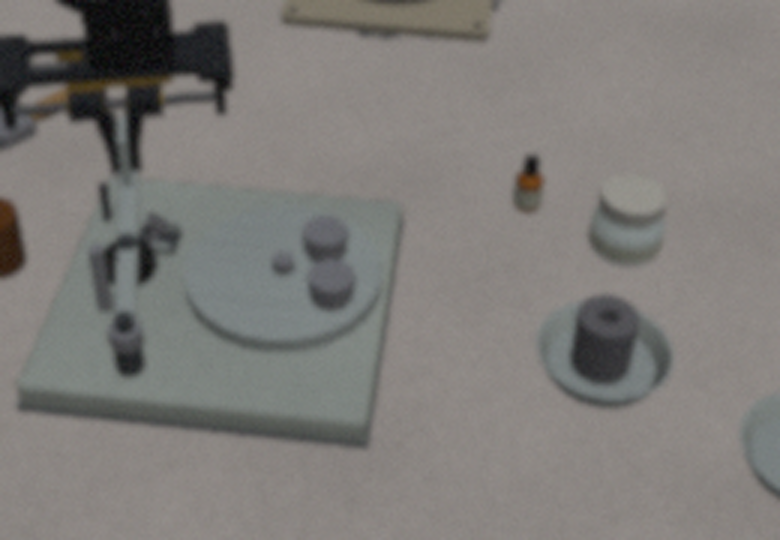

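The pinched arm is at about 0.265 rad, past the pawl (now free at 160,232) and short of the end pin (105,200). The collar stands in the tin. I hold briefly and hand in.

creep_tool:
  steps:
    - [[0,0,0],0,0]
    - [[0,0,0],0,0]
    - [[0,0,0],0,0]
    - [[0,0,0],0,0]

```text
time: 12.45
ee_pos: [0.4817, -0.1784, 0.0796]
eef_rot: [0.99, 0.142, -0.0, -0.0]
ft_force: [-6.0, 3.7, 10.3]
width: 0.0078
grip_force: 30.1
```

```bash
python3 -c "
from bench import r
print(r.close_job())"
```

```text
the job is handed in; nothing more can be done
None
```

The collar stands let go and upright in the nearest tin, and the gripper is holding the tensioner arm by its paddle at about 0.265 rad (computed from the tool position), past the click and short of the end stop; the job was handed in at 12.45 s, but no verdict came back.

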